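# Show the packer which cake and which ribbon

### The arm

A 7-joint arm with a two-finger parallel gripper is mounted at the origin on the work surface. World frame = base frame: x ahead of the robot, y to its left, z up, the work surface at z = 0. Lengths are in m, angles in rad, forces in N, time in s.
With the tool pointing down it reaches from about 0.425 to 0.8 m from the base axis. Payload 8.3 kg.
Tool frame: the origin (TCP) lies between the finger pads, 19 mm behind the fingertips; this is the grasp point; z points along the fingers, y is the line along which they close (so a half turn about z gives the same grasp; the last joint's range is limited). The gripper opens to 85 mm and grips with 20 to 120 N. Pads are 22 mm wide; open, the fingers measure 114 mm over their backs; the gripper's body (76 mm by 85 mm) begins 54 mm behind the grasp point. The pads swing forward as they close: fully open they stand 13 mm farther back than shut.
Start: joints at [-1.22, 0.383, 0.016, 1.37, -0.006, 1.388, -0.046], TCP at [0.251, 0.572, 0.25] pointing down, gripper open.
Joint ranges: [-2.95, 2.95], [-0.25, 2.06], [-1.52, 1.56], [0.18, 2.33], [-1.44, 4.58], [0.02, 2.06], [-3.01, 3.01]. Speed limits (rad/s): [2.39, 2.39, 3.01, 3.01, 3.14, 3.14, 3.14].

### API

Orientations are given as a unit quaternion [x, y, z, w].
In Python, from bench import robot gives the robot as it stands.
- The arm moves only by the shell command python3 -m creep 'ROWS' [FORCE]. ROWS is JSON, a list of rows, each an object with "slide": the shift along the world's x, y, z normalised to -1 to 1, where 1 is 0.5 m, a list of three; "rotation": the turn, a rotation vector about the world's x, y, z normalised to -1 to 1, where 1 is pi/4 rad, a list of three; "jaw": the closure, from 0 (fully open) to 1 (shut). In form: [{"slide": [tx, ty, tz], "rotation": [rx, ry, rz], "jaw": jaw}, ...]. A call has exactly 8 rows; each row is the pose to reach, as a shift and turn from the pose commanded when the call began; what a row does not reach only later rows make up. A row lasts 1/10 s, in which the tool goes at most 50 mm and 8.59 degrees, less where a joint would pass 70% of its speed; a pose out of reach is approached as far as the arm can. A call with a number of a shift or a turn outside -1 to 1 is refused whole. A call with a gripper value outside its range is refused whole. The fingers move at their own pace and stop on an object; FORCE is the grip in N (left out, the last holds). Time passes only in rows, so rows that repeat a pose let the fingers close, or fill a call up. It gives the time, the measured TCP pose, the force, the opening and the grip force at its end, in the units of the state.
- robot.get_obs(): the state, without advancing time (a new reading comes with each control period).
- robot.camera(name): name is "side" or "top" or "wrist"; returns a dict with "img" (480x640x3 uint8, blue, green, red), "fx", "fy", "cx", "cy" (pixels), "T" (4x4, takes a point from camera to world coordinates); the wrist camera has in their place "T_tool_cam" (4x4, takes a point from camera to tool coordinates, whose origin is the TCP and whose axes are the flange's). Camera axes: x right, y down, z forward; pixel columns grow to the right and rows downward; lengths in m; the calibration is good to about 2 mm. A picture is of the moment at which its call begins: read the wrist's pose just before it. There is no depth.
- robot.close_job(): hands the job in; it is judged then, once.
The state is a dict: "time_s": time; "qpos": joint angles; "joint_vel": joint speeds; "effort": joint torques, N m; "tcp_pos": TCP position; "eef_rot": TCP orientation; "ft_force": force on the tool from outside, world axes, zero at the start; "wrist_torque": the same for the moment, N m; "width": opening from 0.0 (shut) to 1.0 (fully open); "grip_force": force on a finger pad.
Only numpy, scipy, OpenCV 4.12 (cv2) and the standard library are available. Lean on these libraries where they do the work, as an engineer would, in place of code of your own. Each camera call takes 0.05 s, during which the arm holds its last target. There are 200 camera calls.

### The job

Call the packer with the red button, pressing it fully down and letting it come up again; then show the order by pointing: first hold the fingertips just above the middle of the yellow cake, within about 5 cm and without touching, for at least two seconds, then in the same way above the middle of the blue ribbon spool. Finish with the hand raised, fingertips at least 25 cm above the counter. Do not touch or move the cakes, the spools or the jar, and do not bring the fingertips down close over any other cake or the red spool.

Things in the scene. Friction and masses are not known exactly. Their poses are not given: they have to be found in the camera images.
- call (a joint): round red push button, travel in m: 0 up, 0.006 fully down. It springs back up when let go; about 5 N pushes it fully down, 0.0045 or more is a full press. Fixed to the counter
- call_top (a point): centre of the top face of the red button's cap (40 mm across), 22 mm above the counter when up; it goes down with the cap. Its black housing is 56 mm across and 12 mm high
- yellow_cake: cake on a round gold board (loose, 0.6 kg; board 140 mm across and 4 mm thick, cake 120 mm across): bright yellow all over, with a yellow dome 54 mm wide in the middle and small chocolate pieces round it. Stands on the aluminium display board, whose top is 15 mm above the counter. Origin: centre of the gold board's underside, z up; flat cake top 59 mm above it, decoration up to 86 mm.
- yellow_cake_top (a point): highest point of the yellow cake: top of the yellow dome, on the cake's axis, 86 mm above the board's underside; z up
- choc_cake: cake on a round gold board (loose, 0.6 kg; board 140 mm across and 4 mm thick, cake 120 mm across): dark chocolate with red and orange fruit heaped in the middle. Stands on the aluminium display board, whose top is 15 mm above the counter. Origin: centre of the gold board's underside, z up; flat cake top 61 mm above it, decoration up to 95 mm.
- choc_cake_top (a point): top of the chocolate cake's fruit, on its axis, 95 mm above the board's underside; z up
- cream_cake: cake on a round gold board (loose, 0.6 kg; board 140 mm across and 4 mm thick, cake 120 mm across): cream white with brown nuts on the side and red and orange fruit in the middle. Stands on the aluminium display board, whose top is 15 mm above the counter. Origin: centre of the gold board's underside, z up; flat cake top 54 mm above it, decoration up to 88 mm.
- cream_cake_top (a point): top of the cream cake's fruit, on its axis, 88 mm above the board's underside; z up
- tray: low open wooden tray fixed on the counter, 90 x 180 mm (long side along its y), rim 18 mm high, holding two ribbon spools. Origin: centre of the underside
- blue_spool: spool of blue ribbon lying flat in the tray (axis upright), loose, 64 mm across, 36 mm high, white hub on top. Origin: centre of the underside
- blue_spool_top (a point): centre of the blue spool's top (36 mm above its underside); z up
- red_spool: spool of red ribbon beside the blue one, same size, loose. Origin: centre of the underside
- red_spool_top (a point): centre of the red spool's top (36 mm above its underside); z up
- pearl_jar: loose pink jar with a steel cap, 50 mm across, 70 mm high, standing upright on the counter between the tray and the button. Origin: centre of the underside
Mind the look-alikes: they are no part of the job. What is shaped like the yellow_cake but purple is not meant.

How it is judged:
On the way, in this order (a step that is already met when the one before it is completed fails the run):
1. the red button is pressed fully down (value of joint call above 0.0045 m), for 0.05 s.
2. button up again, tool point held above the middle of the yellow cake for two seconds (horizontal distance between the grasp point and yellow_cake_top below 0.035 m and z of the grasp point in the frame of yellow_cake_top between 0.02 and 0.085 m and value of joint call below 0.0015 m), for 2 s.
3. button up, tool point held above the middle of the blue spool for two seconds (horizontal distance between the grasp point and blue_spool_top below 0.03 m and z of the grasp point in the frame of blue_spool_top between 0.02 and 0.085 m and value of joint call below 0.0015 m), for 2 s.
At the end, for the whole second after the job is handed in: The button is up (under 1.5 mm down), the tool point is more than 22 cm above the counter, and the cakes, spools and jar stand upright (within 0.1 rad) and at rest within 6 mm of where they began (value of joint call below 0.0015 m and height (world z) of the grasp point above 0.22 m and distance of each of yellow_cake, choc_cake, cream_cake, blue_spool, red_spool, pearl_jar from where it was at the start of the episode below 0.006 m and angle between each of yellow_cake, choc_cake, cream_cake, blue_spool, red_spool, pearl_jar's own z axis and vertical below 0.1 rad and linear speed of each of yellow_cake, choc_cake, cream_cake, blue_spool, red_spool, pearl_jar below 0.02 m/s); the robot touches nothing.
It fails at once if the robot touches a cake, a spool or the jar (contact force between any of the fingers, the arm and yellow_cake above 0.3 N or contact force between any of the fingers, the arm and choc_cake above 0.3 N or contact force between any of the fingers, the arm and cream_cake above 0.3 N or contact force between any of the fingers, the arm and blue_spool above 0.3 N or contact force between any of the fingers, the arm and red_spool above 0.3 N or contact force between any of the fingers, the arm and pearl_jar above 0.3 N).
It fails at once if a cake, a spool or the jar is moved or lifted by 1 cm (distance of any of yellow_cake, choc_cake, cream_cake, blue_spool, red_spool, pearl_jar from where it was at the start of the episode above 0.01 m).
It fails at once if the tool point comes down close over another cake or the red spool (within 3 cm of its middle, less than 7 cm above its top) ((horizontal distance between the grasp point and choc_cake_top below 0.03 m and z of the grasp point in the frame of choc_cake_top between -0.05 and 0.07 m) or (horizontal distance between the grasp point and cream_cake_top below 0.03 m and z of the grasp point in the frame of cream_cake_top between -0.05 and 0.07 m) or (horizontal distance between the grasp point and red_spool_top below 0.03 m and z of the grasp point in the frame of red_spool_top between -0.05 and 0.07 m)).
It also fails if it takes over 61 s, if anything falls off the work surface, if the arm or the gripper's body presses on something with over 40 N, if the wrist force passes 120 N, or if a joint passes its speed limit or range.

## Working session

There is one attempt and no reset: what is moved stays moved. The work goes in short steps, Python scripts to look and compute and a shell command to move; the robot and the scene stay as the last step left them, time stands still between calls to the robot, and variables do not carry over. Pictures are saved under pics/ and viewed, at most 10 in all, crops included, and the job is handed in when it is done.

```bash
mkdir -p pics; cat > h.py <<'E'
from bench import robot
import numpy as np, cv2
def snap(n,f):
    o=robot.get_obs(); c=robot.camera(n); cv2.imwrite(f'pics/{f}.png',c['img']); return o,c
def px2w(c,u,v,z):
    T=np.array(c['T']); d=T[:3,:3]@np.array([(u-c['cx'])/c['fx'],(v-c['cy'])/c['fy'],1]); p=T[:3,3]
    return p+d*(z-p[2])/d[2]
E
python3 - <<'E'
from h import *
import pickle
o,c=snap('top','top1'); pickle.dump(c,open('top.pkl','wb'))
o,s=snap('side','side1'); pickle.dump(s,open('side.pkl','wb'))
print(o); print(c['T'],c['fx'],s['T'],s['fx'])
E
```

```text
{'time_s': 0.05, 'qpos': array([-1.21992619,  0.38421995,  0.01634617,  1.37113833, -0.00626191,
        1.38823646, -0.04651885]), 'joint_vel': array([-6.07833667e-04, -1.25410156e-03, -1.82397341e-04, -4.51790639e-05,
       -1.44257296e-03,  1.46996375e-03, -6.32922734e-04]), 'effort': array([ 3.60368555e-03, -6.29712868e+01,  8.48144386e-01, -3.73134291e+01,
        1.66131766e-02,  1.09042204e-02, -3.67927043e-05]), 'tcp_pos': array([0.25106423, 0.57184125, 0.24899716]), 'eef_rot': array([ 2.05374256e-01,  9.78683024e-01, -9.61266360e-04, -1.69997071e-04]), 'ft_force': array([-0.43003843,  0.88726367,  0.758113  ]), 'wrist_torque': array([-0.05804752, -0.00622323,  0.00572271]), 'grip_force': 0.0, 'width': 0.9984723221560028}
[[ 0.01683652 -0.99642025  0.0828445   0.34830487]
 [-0.99971368 -0.01536722  0.01834152  0.03692581]
 [-0.01700277 -0.08312959 -0.99639369  1.334183  ]
 [ 0.          0.          0.          1.        ]] 563.5749659013976 [[ 0.80040447 -0.34365813  0.49117387 -0.09698328]
 [-0.59939573 -0.44677722  0.6641648  -0.6986212 ]
 [-0.00880034 -0.82600799 -0.5635897   0.72761497]
 [ 0.          0.          0.          1.        ]] 546.4614095966749
```

View pics/top1.png

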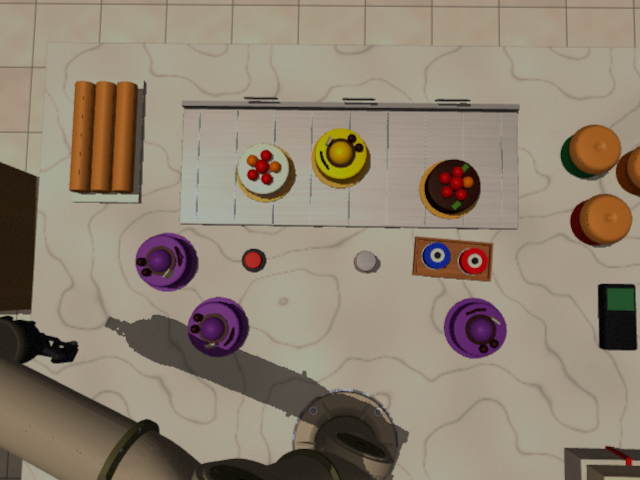

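View pics/side1.png

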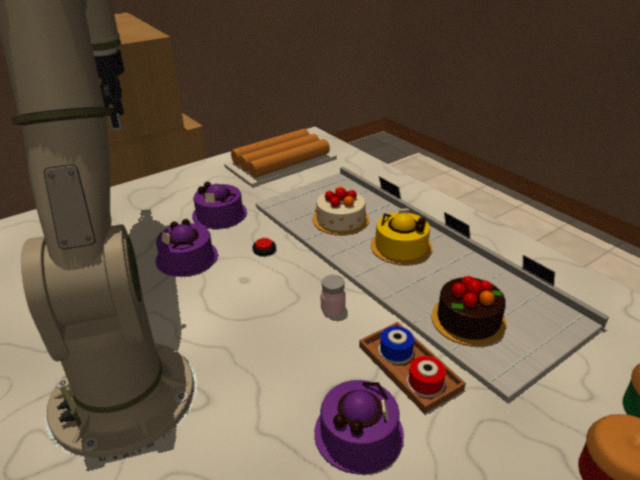

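The top view shows the button at (254,260), the yellow dome at about (342,152), the blue hub at (436,255), the red spool at (474,262) and the jar at (366,261). The cream cake is at (264,168), the chocolate cake at (456,184), and there are three purple decoys. In the side view the button is at (264,244), the dome at (403,222) and the blue hub at (397,343). I'll triangulate these.

```bash
python3 - <<'E'
from h import *
import pickle
t=pickle.load(open('top.pkl','rb'));s=pickle.load(open('side.pkl','rb'))
def ref(c,u,v,r,lo,hi):
    h=cv2.cvtColor(c['img'],cv2.COLOR_BGR2HSV); m=cv2.inRange(h,lo,hi)
    if lo[0]==0 and hi[0]<20 : m|=cv2.inRange(h,(170,lo[1],lo[2]),(180,255,255))
    k=np.zeros_like(m);cv2.circle(k,(u,v),r,255,-1);m&=k
    M=cv2.moments(m,True);return M['m10']/M['m00'],M['m01']/M['m00'],M['m00']
def tri(a,b):
    P=[]
    for c in(t,s):
        T=np.array(c['T']);K=np.array([[c['fx'],0,c['cx']],[0,c['fy'],c['cy']],[0,0,1]]);P.append(K@np.linalg.inv(T)[:3])
    X=cv2.triangulatePoints(P[0],P[1],np.array(a[:2],float).reshape(2,1),np.array(b[:2],float).reshape(2,1));return (X[:3]/X[3]).ravel()
bt=ref(t,254,260,16,(0,120,60),(10,255,255));bs=ref(s,264,243,16,(0,120,60),(10,255,255))
sp=ref(t,436,255,20,(100,120,40),(130,255,255))
np.set_printoptions(precision=4,suppress=True)
print('btn',bt,px2w(t,*bt[:2],.02),bs,px2w(s,*bs[:2],.02),tri(bt,bs))
print('spool',sp,px2w(t,*sp[:2],.038),px2w(t,436,255,.04),px2w(s,398,343,.04),tri((436,255),(398,343)))
print('dome',px2w(t,342,152,.09),px2w(s,403,220,.09),tri((342,152),(403,220)))
for n,p,z in(('red',(474,262),.04),('jar',(366,261),.07),('cream',(264,168),.09),('choc',(456,184),.1),('p1',(160,260),.08),('p2',(212,328),.08),('p3',(482,328),.08)):print(n,px2w(t,*p,z))
E
```

```text
btn (252.33603238866397, 259.49392712550605, 247.0) [0.4167 0.2215 0.02  ] (263.5, 243.47752808988764, 178.0) [0.4141 0.2165 0.02  ] [0.417  0.222  0.0158]
spool (435.95, 255.53684210526316, 380.0) [ 0.4316 -0.2032  0.038 ] [ 0.4327 -0.203   0.04  ] [ 0.423  -0.2191  0.04  ] [ 0.4346 -0.2068  0.0231]
dome [0.6577 0.0165 0.09  ] [0.6564 0.0166 0.09  ] [0.6574 0.0168 0.0896]
red [ 0.418  -0.2896  0.04  ]
jar [ 0.4148 -0.041   0.07  ]
cream [0.619 0.191 0.09 ]
choc [ 0.5865 -0.2359  0.1   ]
p1 [0.4091 0.4202 0.08  ]
p2 [0.2604 0.2984 0.08  ]
p3 [ 0.2711 -0.2962  0.08  ]
```

```bash
python3 -m creep '[{"slide":[0.03,-0.06,0],"rotation":[0,0,0],"jaw":1},{"slide":[0.07,-0.15,0],"rotation":[0,0,0],"jaw":1},{"slide":[0.11,-0.24,0],"rotation":[0,0,0],"jaw":1},{"slide":[0.16,-0.33,0],"rotation":[0,0,0],"jaw":1},{"slide":[0.2,-0.42,0],"rotation":[0,0,0],"jaw":1},{"slide":[0.24,-0.51,0],"rotation":[0,0,0],"jaw":1},{"slide":[0.28,-0.58,0],"rotation":[0,0,0],"jaw":1},{"slide":[0.3,-0.62,0],"rotation":[0,0,0],"jaw":1}]'
python3 - <<'E'
from h import *
o,c=snap('wrist','w1'); print(o['tcp_pos'],o['eef_rot'],o['width'])
print(np.round(c['T_tool_cam'],3),c['fx'])
from scipy.spatial.transform import Rotation as R
T=np.eye(4);T[:3,:3]=R.from_quat(o['eef_rot']).as_matrix();T[:3,3]=o['tcp_pos'];c['T']=T@np.array(c['T_tool_cam'])
import pickle;pickle.dump(c,open('w1.pkl','wb'))
E
```

```text
time_s: 0.9
tcp_pos: [0.4029, 0.2583, 0.25]
eef_rot: [0.208, 0.978, -0.0, 0.0]
ft_force: [-0.0, 0.4, -0.3]
width: -0.005
grip_force: 0.0
[0.40290017 0.25825677 0.24996801] [ 2.07770708e-01  9.78177500e-01 -2.93196044e-04  1.61876758e-04] -0.004682541066934978
[[-0.001 -0.956 -0.295  0.073]
 [ 1.    -0.001  0.     0.001]
 [-0.001 -0.295  0.956 -0.125]
 [ 0.     0.     0.     1.   ]] 394.95158258069836
```

View pics/w1.png

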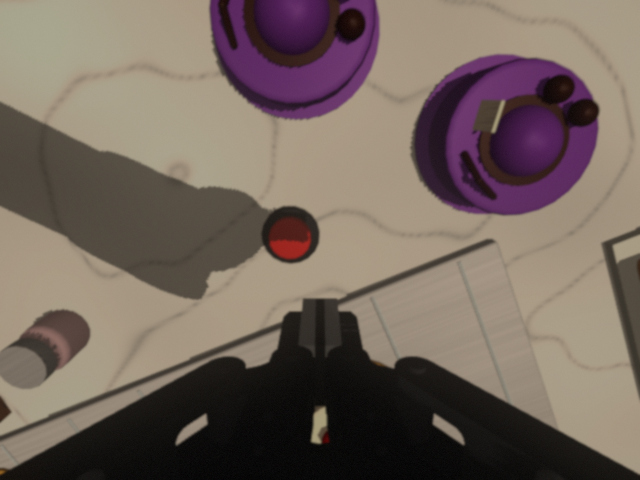

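The wrist view shows the button cap centred at about (291,235), partly shadowed, with purple decoys above it and the closed fingers at the bottom centre.

```bash
python3 - <<'E'
from h import *
import pickle
c=pickle.load(open('w1.pkl','rb'))
h=cv2.cvtColor(c['img'],cv2.COLOR_BGR2HSV);m=cv2.inRange(h,(0,120,20),(10,255,255))|cv2.inRange(h,(170,120,20),(180,255,255))
k=np.zeros_like(m);cv2.circle(k,(291,235),32,255,-1);m&=k
(u,v),r=cv2.minEnclosingCircle(cv2.findNonZero(m));print(u,v,r,px2w(c,u,v,.022),px2w(c,291,235,.015))
T=c['T'];print('expected diameter px',2*20e-3*c['fx']/np.linalg.norm(px2w(c,u,v,.022)-T[:3,3]))
for q in((.402,.258,.231),(.416,.219,.022)):
    p=np.linalg.inv(T)@np.array([*q,1]);print(c['fx']*p[0]/p[2]+c['cx'],c['fy']*p[1]/p[2]+c['cy'])
E
```

```text
289.49835205078125 237.93795776367188 22.086380004882812 [0.41879949 0.22186546 0.022     ] [0.41838898 0.2230694  0.015     ]
expected diameter px 42.8279456953863
315.0048918962493 310.9721423975715
285.42548099881196 236.50170770380618
```

```bash
python3 -m creep '[{"slide":[0.03,-0.08,0],"rotation":[0,0,0],"jaw":1},{"slide":[0.034,-0.081,-0.08],"rotation":[0,0,0],"jaw":1},{"slide":[0.034,-0.081,-0.16],"rotation":[0,0,0],"jaw":1},{"slide":[0.034,-0.081,-0.24],"rotation":[0,0,0],"jaw":1},{"slide":[0.034,-0.081,-0.32],"rotation":[0,0,0],"jaw":1},{"slide":[0.034,-0.081,-0.36],"rotation":[0,0,0],"jaw":1},{"slide":[0.034,-0.081,-0.36],"rotation":[0,0,0],"jaw":1},{"slide":[0.034,-0.081,-0.36],"rotation":[0,0,0],"jaw":1}]'
```

```text
time_s: 1.75
tcp_pos: [0.4183, 0.2219, 0.0703]
eef_rot: [0.205, 0.979, -0.0, -0.0]
ft_force: [-0.9, 0.6, -0.2]
width: -0.002
grip_force: 0.0
```

```bash
python3 -m creep '[{"slide":[0,0,-0.03],"rotation":[0,0,0],"jaw":1},{"slide":[0,0,-0.05],"rotation":[0,0,0],"jaw":1},{"slide":[0,0,-0.06],"rotation":[0,0,0],"jaw":1},{"slide":[0,0,-0.065],"rotation":[0,0,0],"jaw":1},{"slide":[0,0,-0.07],"rotation":[0,0,0],"jaw":1},{"slide":[0,0,-0.071],"rotation":[0,0,0],"jaw":1},{"slide":[0,0,-0.071],"rotation":[0,0,0],"jaw":1},{"slide":[0,0,-0.071],"rotation":[0,0,0],"jaw":1}]'
```

```text
time_s: 2.55
tcp_pos: [0.4185, 0.222, 0.0349]
eef_rot: [0.205, 0.979, 0.0, 0.0]
ft_force: [0.0, 0.5, 4.7]
width: -0.001
grip_force: 2.4
```

4.7 N is close to a full press. I'll go about 1.5 mm deeper to make sure it bottoms out.

```bash
python3 -m creep '[{"slide":[0,0,-0.001],"rotation":[0,0,0],"jaw":1},{"slide":[0,0,-0.002],"rotation":[0,0,0],"jaw":1},{"slide":[0,0,-0.003],"rotation":[0,0,0],"jaw":1},{"slide":[0,0,-0.003],"rotation":[0,0,0],"jaw":1},{"slide":[0,0,-0.003],"rotation":[0,0,0],"jaw":1},{"slide":[0,0,-0.003],"rotation":[0,0,0],"jaw":1},{"slide":[0,0,-0.003],"rotation":[0,0,0],"jaw":1},{"slide":[0,0,-0.003],"rotation":[0,0,0],"jaw":1}]'
```

```text
time_s: 3.35
tcp_pos: [0.4186, 0.2221, 0.0345]
eef_rot: [0.205, 0.979, 0.001, 0.0]
ft_force: [-6.8, -2.4, 22.1]
width: 0.002
grip_force: 10.8
```

It has bottomed out: the force jumped to 22 N while the TCP barely moved. Now I'll raise straight up.

```bash
python3 -m creep '[{"slide":[0,0,0.02],"rotation":[0,0,0],"jaw":1},{"slide":[0,0,0.08],"rotation":[0,0,0],"jaw":1},{"slide":[0,0,0.16],"rotation":[0,0,0],"jaw":1},{"slide":[0,0,0.25],"rotation":[0,0,0],"jaw":1},{"slide":[0,0,0.34],"rotation":[0,0,0],"jaw":1},{"slide":[0,0,0.4],"rotation":[0,0,0],"jaw":1},{"slide":[0,0,0.434],"rotation":[0,0,0],"jaw":1},{"slide":[0,0,0.434],"rotation":[0,0,0],"jaw":1}]'
```

```text
time_s: 4.15
tcp_pos: [0.4194, 0.2222, 0.2526]
eef_rot: [0.206, 0.979, 0.002, 0.002]
ft_force: [0.3, -0.5, 0.6]
width: 0.002
grip_force: 0.0
```

```bash
python3 -m creep '[{"slide":[0.05,-0.04,0],"rotation":[0,0,0],"jaw":1},{"slide":[0.12,-0.1,0],"rotation":[0,0,0],"jaw":1},{"slide":[0.19,-0.16,0],"rotation":[0,0,0],"jaw":1},{"slide":[0.26,-0.22,0],"rotation":[0,0,0],"jaw":1},{"slide":[0.33,-0.28,0],"rotation":[0,0,0],"jaw":1},{"slide":[0.4,-0.34,0],"rotation":[0,0,0],"jaw":1},{"slide":[0.45,-0.39,0],"rotation":[0,0,0],"jaw":1},{"slide":[0.478,-0.41,0],"rotation":[0,0,0],"jaw":1}]'
python3 - <<'E'
from h import *
robot.camera('top')
o,c=snap('wrist','w2'); print(o['tcp_pos'],o['ft_force'])
from scipy.spatial.transform import Rotation as R
T=np.eye(4);T[:3,:3]=R.from_quat(o['eef_rot']).as_matrix();T[:3,3]=o['tcp_pos'];c['T']=T@np.array(c['T_tool_cam'])
for q in((.657,.0165,.101),(.432,-.204,.04)):
    p=np.linalg.inv(c['T'])@np.array([*q,1]);print(c['fx']*p[0]/p[2]+c['cx'],c['fy']*p[1]/p[2]+c['cy'])
E
```

```text
time_s: 4.95
tcp_pos: [0.658, 0.0122, 0.2474]
eef_rot: [0.208, 0.978, -0.002, -0.001]
ft_force: [-0.5, -0.3, -0.5]
width: -0.001
grip_force: 0.0
[0.65879123 0.01145743 0.24707935] [-3.02938613 -1.19129924 -0.46938513]
324.11174155822823 225.7116982537595
-55.13982499459593 60.76894033487184
```

View pics/w2.png

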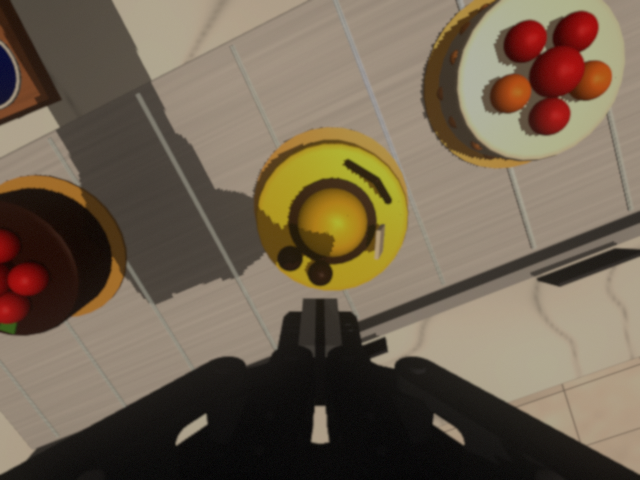

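The yellow dome is at (332,222), against a predicted (324,226), so it is within about 5 mm. The blue ribbon shows at the upper left, near (0,75). I'll descend to about 5 cm above the dome and hold.

```bash
python3 -m creep '[{"slide":[0,0.006,-0.03],"rotation":[0,0,0],"jaw":1},{"slide":[0,0.006,-0.07],"rotation":[0,0,0],"jaw":1},{"slide":[0,0.006,-0.12],"rotation":[0,0,0],"jaw":1},{"slide":[0,0.006,-0.16],"rotation":[0,0,0],"jaw":1},{"slide":[0,0.006,-0.18],"rotation":[0,0,0],"jaw":1},{"slide":[0,0.006,-0.195],"rotation":[0,0,0],"jaw":1},{"slide":[0,0.006,-0.195],"rotation":[0,0,0],"jaw":1},{"slide":[0,0.006,-0.195],"rotation":[0,0,0],"jaw":1}]'
for i in 1 2 ; do python3 -m creep '[{"slide":[0,0,0],"rotation":[0,0,0],"jaw":1},{"slide":[0,0,0],"rotation":[0,0,0],"jaw":1},{"slide":[0,0,0],"rotation":[0,0,0],"jaw":1},{"slide":[0,0,0],"rotation":[0,0,0],"jaw":1},{"slide":[0,0,0],"rotation":[0,0,0],"jaw":1},{"slide":[0,0,0],"rotation":[0,0,0],"jaw":1},{"slide":[0,0,0],"rotation":[0,0,0],"jaw":1},{"slide":[0,0,0],"rotation":[0,0,0],"jaw":1}]'; done
python3 - <<'E'
from h import *
o,c=snap('side','s2')
E
```

```text
time_s: 5.85
tcp_pos: [0.6576, 0.0198, 0.1533]
eef_rot: [0.205, 0.979, 0.0, 0.0]
ft_force: [0.5, 0.1, -0.7]
width: -0.001
grip_force: 0.0
time_s: 6.65
tcp_pos: [0.6572, 0.0198, 0.1524]
eef_rot: [0.205, 0.979, -0.0, -0.0]
ft_force: [-0.1, -0.1, -0.2]
width: -0.002
grip_force: 0.0
time_s: 7.45
tcp_pos: [0.6573, 0.0197, 0.1525]
eef_rot: [0.205, 0.979, -0.0, -0.0]
ft_force: [-0.1, -0.4, 0.4]
width: -0.0
grip_force: 0.0
```

View pics/s2.png

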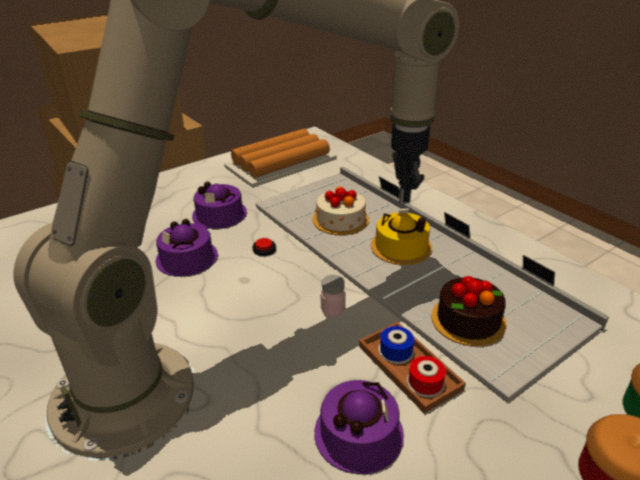

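The side view shows the fingertips at (405,200), a little above the dome and clear of it, with the button up. In this view the blue hub is at (398,337). I'll hold longer, then rise.

```bash
for i in 1 2 ; do python3 -m creep '[{"slide":[0,0,0],"rotation":[0,0,0],"jaw":1},{"slide":[0,0,0],"rotation":[0,0,0],"jaw":1},{"slide":[0,0,0],"rotation":[0,0,0],"jaw":1},{"slide":[0,0,0],"rotation":[0,0,0],"jaw":1},{"slide":[0,0,0],"rotation":[0,0,0],"jaw":1},{"slide":[0,0,0],"rotation":[0,0,0],"jaw":1},{"slide":[0,0,0],"rotation":[0,0,0],"jaw":1},{"slide":[0,0,0],"rotation":[0,0,0],"jaw":1}]'; done | grep time
python3 -m creep '[{"slide":[0,0,0.03],"rotation":[0,0,0],"jaw":1},{"slide":[0,0,0.08],"rotation":[0,0,0],"jaw":1},{"slide":[0,0,0.14],"rotation":[0,0,0],"jaw":1},{"slide":[0,0,0.18],"rotation":[0,0,0],"jaw":1},{"slide":[0,0,0.2],"rotation":[0,0,0],"jaw":1},{"slide":[0,0,0.2],"rotation":[0,0,0],"jaw":1},{"slide":[0,0,0.2],"rotation":[0,0,0],"jaw":1},{"slide":[0,0,0.2],"rotation":[0,0,0],"jaw":1}]'
python3 -c "
import pickle
from h import *
t=pickle.load(open('top.pkl','rb'));s=pickle.load(open('side.pkl','rb'))
print(px2w(t,436,255,.04),px2w(s,398,337,.04))"
```

```text
time_s: 8.3
time_s: 9.1
time_s: 9.9
tcp_pos: [0.6566, 0.0199, 0.2509]
eef_rot: [0.205, 0.979, -0.0, -0.001]
ft_force: [0.2, -0.3, 0.2]
width: -0.001
grip_force: 0.0
[ 0.43265768 -0.20298064  0.04      ] [ 0.43330604 -0.20819706  0.04      ]
```

The two views now agree on the blue spool: (0.433, -0.205). I'll travel there at height.

```bash
python3 -m creep '[{"slide":[-0.04,-0.04,0],"rotation":[0,0,0],"jaw":1},{"slide":[-0.1,-0.1,0],"rotation":[0,0,0],"jaw":1},{"slide":[-0.165,-0.165,0],"rotation":[0,0,0],"jaw":1},{"slide":[-0.23,-0.23,0],"rotation":[0,0,0],"jaw":1},{"slide":[-0.295,-0.295,0],"rotation":[0,0,0],"jaw":1},{"slide":[-0.36,-0.36,0],"rotation":[0,0,0],"jaw":1},{"slide":[-0.42,-0.42,0],"rotation":[0,0,0],"jaw":1},{"slide":[-0.448,-0.448,0],"rotation":[0,0,0],"jaw":1}]'
python3 - <<'E'
from h import *
robot.camera('top');robot.camera('top')
o,c=snap('wrist','w3'); print(o['tcp_pos'],o['ft_force'])
from scipy.spatial.transform import Rotation as R
T=np.eye(4);T[:3,:3]=R.from_quat(o['eef_rot']).as_matrix();T[:3,3]=o['tcp_pos'];c['T']=T@np.array(c['T_tool_cam'])
h=cv2.cvtColor(c['img'],cv2.COLOR_BGR2HSV);m=cv2.inRange(h,(100,120,30),(130,255,255));k=np.zeros_like(m)
p=np.linalg.inv(c['T'])@np.array([.433,-.204,.04,1]);u,v=c['fx']*p[0]/p[2]+c['cx'],c['fy']*p[1]/p[2]+c['cy'];print(u,v)
cv2.circle(k,(int(u),int(v)),60,255,-1);(a,b),r=cv2.minEnclosingCircle(cv2.findNonZero(m&k));print(a,b,r,px2w(c,a,b,.035))
E
```

```text
time_s: 10.7
tcp_pos: [0.4299, -0.2073, 0.2519]
eef_rot: [0.208, 0.978, 0.0, -0.001]
ft_force: [0.9, 0.2, -0.1]
width: -0.003
grip_force: 0.0
[ 0.43086623 -0.20674786  0.25216657] [0.26239911 1.05284407 0.24361371]
321.8643487953993 211.85927089710054
322.9203186035156 213.1758270263672 34.313045501708984 [ 0.43548204 -0.20404509  0.035     ]
```

View pics/w3.png

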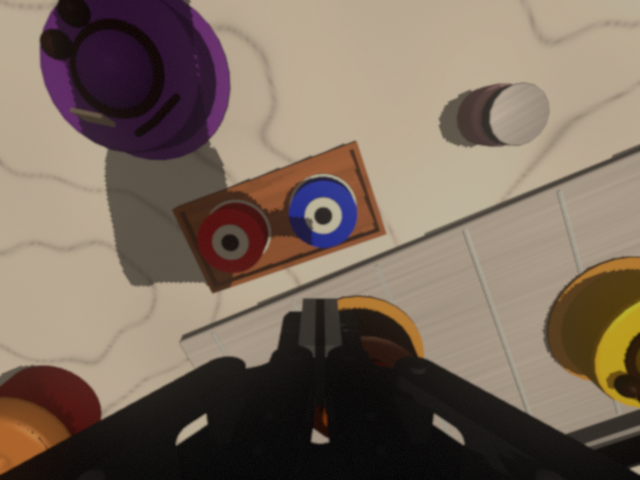

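The blue hub is at (322,215), matching the prediction to within 2 mm; the red spool is at (230,242). I'll descend to z of about 0.092 and hold.

```bash
python3 -m creep '[{"slide":[0.002,0,-0.04],"rotation":[0,0,0],"jaw":1},{"slide":[0.002,0,-0.1],"rotation":[0,0,0],"jaw":1},{"slide":[0.002,0,-0.16],"rotation":[0,0,0],"jaw":1},{"slide":[0.002,0,-0.22],"rotation":[0,0,0],"jaw":1},{"slide":[0.002,0,-0.27],"rotation":[0,0,0],"jaw":1},{"slide":[0.002,0,-0.3],"rotation":[0,0,0],"jaw":1},{"slide":[0.002,0,-0.32],"rotation":[0,0,0],"jaw":1},{"slide":[0.002,0,-0.32],"rotation":[0,0,0],"jaw":1}]'
for i in 1 2 3 4; do python3 -m creep '[{"slide":[0,0,0],"rotation":[0,0,0],"jaw":1},{"slide":[0,0,0],"rotation":[0,0,0],"jaw":1},{"slide":[0,0,0],"rotation":[0,0,0],"jaw":1},{"slide":[0,0,0],"rotation":[0,0,0],"jaw":1},{"slide":[0,0,0],"rotation":[0,0,0],"jaw":1},{"slide":[0,0,0],"rotation":[0,0,0],"jaw":1},{"slide":[0,0,0],"rotation":[0,0,0],"jaw":1},{"slide":[0,0,0],"rotation":[0,0,0],"jaw":1}]'; done | egrep 'time|tcp'
python3 -c "
from h import *
snap('side','s3')"
```

```text
time_s: 11.65
tcp_pos: [0.4341, -0.203, 0.0909]
eef_rot: [0.205, 0.979, -0.0, -0.002]
ft_force: [0.0, -0.1, 0.4]
width: 0.004
grip_force: 0.0
time_s: 12.45
tcp_pos: [0.4342, -0.2043, 0.0925]
time_s: 13.25
tcp_pos: [0.4343, -0.2042, 0.0925]
time_s: 14.05
tcp_pos: [0.4342, -0.2043, 0.0925]
time_s: 14.85
tcp_pos: [0.4343, -0.2042, 0.0925]
```

View pics/s3.png

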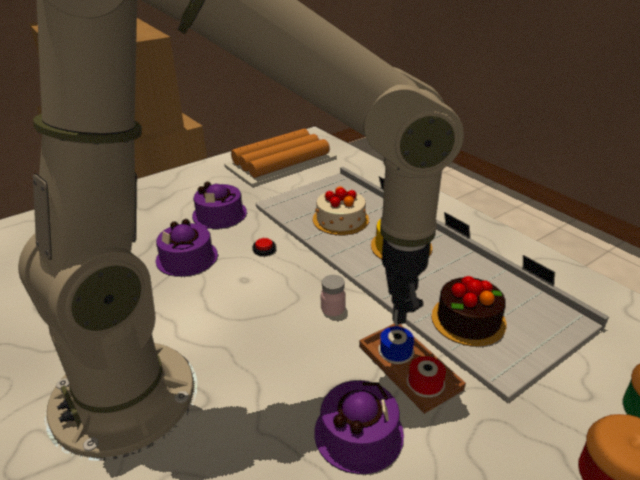

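The side view shows the fingertips at (400,320), just above the blue hub and not touching, with everything in place. Now I'll raise the hand.

```bash
python3 -m creep '[{"slide":[0,0,0.04],"rotation":[0,0,0],"jaw":1},{"slide":[0,0,0.11],"rotation":[0,0,0],"jaw":1},{"slide":[0,0,0.19],"rotation":[0,0,0],"jaw":1},{"slide":[0,0,0.27],"rotation":[0,0,0],"jaw":1},{"slide":[0,0,0.34],"rotation":[0,0,0],"jaw":1},{"slide":[0,0,0.4],"rotation":[0,0,0],"jaw":1},{"slide":[0,0,0.44],"rotation":[0,0,0],"jaw":1},{"slide":[0,0,0.44],"rotation":[0,0,0],"jaw":1}]'
python3 -m creep '[{"slide":[0,0,0],"rotation":[0,0,0],"jaw":1},{"slide":[0,0,0],"rotation":[0,0,0],"jaw":1},{"slide":[0,0,0],"rotation":[0,0,0],"jaw":1},{"slide":[0,0,0],"rotation":[0,0,0],"jaw":1},{"slide":[0,0,0],"rotation":[0,0,0],"jaw":1},{"slide":[0,0,0],"rotation":[0,0,0],"jaw":1},{"slide":[0,0,0],"rotation":[0,0,0],"jaw":1},{"slide":[0,0,0],"rotation":[0,0,0],"jaw":1}]'
python3 -c "
from h import *
z=robot.get_obs()['tcp_pos'][2];print(z)
if z>.28: print(robot.close_job())"
```

```text
time_s: 15.7
tcp_pos: [0.4353, -0.2049, 0.3154]
eef_rot: [0.205, 0.979, 0.0, 0.003]
ft_force: [0.3, -0.4, -0.1]
width: -0.001
grip_force: 0.0
time_s: 16.5
tcp_pos: [0.4342, -0.2043, 0.3125]
eef_rot: [0.205, 0.979, -0.0, -0.0]
ft_force: [0.2, -1.2, 0.6]
width: -0.003
grip_force: 0.0
0.3124688079413691
the job is handed in; nothing more can be done
None
```

I handed the job in at about 16.5 s without a verdict shown: the button was pressed fully and released, the fingertips were held over 2 s above the yellow cake and then the blue spool with no contact seen, and the hand finished with fingertips about 29 cm above the counter.

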